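# Hang the rinsing basket in the celadon grading cup

## Task

Hang the small brass basket that has a bent lip inside the celadon green cup: hook its lip over the cup's rim, at any place around it, so that the basket hangs inside the cup with the tip of the lip outside, then let go and leave it at rest. Leave the green cup and the white cup standing where they are; the similar basket without a lip is not wanted.

Things in the scene. Friction and masses are not known exactly. Their poses are not given: they have to be found in the camera images.
- basket: Loose brass basket, 0.14 kg, upright. Origin: centre of underside; z up; lip on its +x side, at first facing away from the robot (within 70 degrees). Box 48 (x) by 36 (y), walls 45 high, all mm. Dark wood grip bar above the origin, 12 thick in x, 38 long in y, heights 110 to 126: pinch it across x. +x wall: 36 wide, outer face x = 24, rises to 83, bends into the lip. A lookalike without lip stands farther off.
- lip_tip (a point): Middle of the lower end of the lip's tongue; in the basket's frame x = 49.5 mm, y = 0, z = 58 mm. The lip is 24 mm wide: from the +x wall a level bridge, underside at height 80 mm, reaches out to x = 51 mm; the 3 mm tongue (inner face x = 48 mm) points down from it. The slot between wall and tongue, 24 mm wide, takes the cup's rim.
- green_cup: Celadon green ceramic cup, loose, 0.9 kg, round, straight-sided, open on top, upright, left or right of the basket. Outer diameter 140 mm, wall 6 mm, height 115 mm, inner floor 6 mm up. Origin: centre of its underside, z up. The basket hung on its rim has its underside about 35 mm above the cup's and leans up to 15 degrees.
- white_cup: White ceramic cup of the same shape and size, upright, on the other side of the basket; not to be used or moved. Origin: centre of its underside, z up.
Not all that is in view belongs to the job. What is shaped like the green_cup but orange or red is not meant. Leave any blue look-alike of the basket alone.

How it is judged:
At the end, for the whole second after the job is handed in: The lipped basket hangs at rest on the green cup: the tip of its lip is outside the cup's wall and below the rim, the basket is inside the cup with its underside 20 to 55 mm above the cup's underside, leaning no more than 25 degrees; both cups stand upright within 40 mm of where they started (horizontal distance between lip_tip and green_cup between 0.068 and 0.105 m and z of lip_tip in the frame of green_cup between 0.07 and 0.112 m and horizontal distance between basket and green_cup below 0.055 m and z of basket in the frame of green_cup between 0.02 and 0.055 m and angle between basket's own z axis and vertical below 0.45 rad and contact force between basket and green_cup above 0.2 N and linear speed of basket below 0.03 m/s and angle between each of green_cup, white_cup's own z axis and vertical below 0.1 rad and distance of each of green_cup, white_cup from where it was at the start of the episode below 0.04 m); the robot touches nothing.
It fails at once if the white cup is shifted more than 40 mm or tipped (distance of white_cup from where it was at the start of the episode above 0.04 m or angle between white_cup's own z axis and vertical above 0.3 rad).
It fails at once if the green cup is shifted more than 40 mm or tipped (distance of green_cup from where it was at the start of the episode above 0.04 m or angle between green_cup's own z axis and vertical above 0.3 rad).
It also fails if it takes over 42 s, if anything falls off the work surface, if the arm or the gripper's body presses on something with over 40 N, if the wrist force passes 120 N, or if a joint passes its speed limit or range.

## Robot

A 6-joint arm with a two-finger parallel gripper is mounted at the origin on the work surface. World frame = base frame: x ahead of the robot, y to its left, z up, the work surface at z = 0. Lengths are in m, angles in rad, forces in N, time in s.
With the tool pointing down it reaches from about 0.325 to 1 m from the base axis. Payload 5.1 kg.
Tool frame: the origin (TCP) lies at the very end of the fingers, on their centre line; the grasp point (between the pads) lies 19 mm behind it (arm.grip_point_offset is the distance from the TCP to the grasp point, in m); z points along the fingers, y is the line along which they close (so a half turn about z gives the same grasp; the last joint's range is limited). The gripper opens to 85 mm and grips with 20 to 120 N. Pads are 22 mm wide; open, the fingers measure 114 mm over their backs; the gripper's body (76 mm by 85 mm) begins 54 mm behind the grasp point. The pads swing forward as they close: fully open they stand 13 mm farther back than shut.
Start: joints at [-0.083, 0.124, 1.65, -0, 1.367, -0.083], TCP at [0.65, -0, 0.231] pointing down, gripper open.
Joint ranges: [-2.61, 2.61], [-1.02, 2.33], [0.03, 2.71], [-1.35, 4.49], [0.32, 2.68], [-2.91, 2.91]. Speed limits (rad/s): [2.57, 2.57, 3.14, 3.14, 3.14, 3.14].

## Interface

Orientations are given as a unit quaternion [w, x, y, z].
In Python, from bench import arm gives the robot as it stands.
- The arm moves only by the tool play_rows, never from a script. Its argument "commands" is one flat list of numbers, 4 for each row, row after row: the shift along the world's x, y, z scaled (see below), then the turn about the world's z scaled (see below). In form: [dx, dy, dz, yaw, dx, dy, dz, yaw, ...]. A call has 1 to 12 rows; each row shifts and turns the commanded pose from where the row before left it; what a row does not reach is not made up. The controller multiplies each number of a shift by 50 mm and each number of a turn by 2 pi rad. A row lasts 1/10 s, in which the tool goes at most 50 mm and 8.59 degrees, less where a joint would pass 70% of its speed; a pose out of reach is approached as far as the arm can. A call with a number of a shift or a turn outside -1 to 1 is refused whole. A call with a gripper value outside its range is refused whole. "claw" is the closure, from -1 (fully open) to 1 (shut), set as the call begins (left out, the last holds). The fingers move at their own pace and stop on an object; "force" is the grip in N (left out, the last holds). Time passes only in rows, so rows that do not move let the fingers close. It gives the time, the measured TCP pose, the force, the opening and the grip force at its end, in the units of the state.
- arm.get_state(): the state, without advancing time (a new reading comes with each control period).
- arm.read_camera(name): name is "scene" or "side" or "wrist"; returns (picture, depth): 384x512x3 uint8, blue, green, red; 384x512 float32, m along the optical axis (not along the pixel's ray), 0 where there is no reading.
- arm.get_calibration(name): a dict with "camera_matrix" (3x3 intrinsics, pixels), "dist_coeffs" ([k1, k2, p1, p2, k3] as OpenCV has them; the pictures are not rectified), "view" (4x4, takes a point from world to camera coordinates). Camera axes: x right, y down, z forward; pixel columns grow to the right and rows downward; lengths in m; the calibration is good to about 2 mm. A picture is of the moment at which its call begins: read the wrist's pose just before it. get_calibration takes no time and is no camera call; for the wrist camera it gives the pose at the moment of the call.
- arm.close_job(): hands the job in; it is judged then, once.
Trained networks look in the newest picture that a camera, given by its name, has taken for a name from the list of things; names that differ only in an ending like _2 or _b are one class to them, and where a whole thing is asked for, a point or a joint stands for the part that bears it (a point fixed in the world has none). Each returns a list of dicts, best first, with "confidence" (0 to 1); they miss things now and then, are a little off and sometimes report something else, mostly with a low value. They report only what shows in the picture. A call takes as long as a camera call. They do not tell look-alikes from the thing itself.
- arm.silhouettes(camera, query): "pixels" (384x512 bool, what is visible of it) and "pixel" ([column, row] in pixels, amid what is visible of it).
The state is a dict: "time": time; "qpos": joint angles; "joint_velocities": joint speeds; "joint_torque": joint torques, N m; "eef_pos": TCP position; "tool_rot": TCP orientation; "wrist_force": force on the tool from outside, world axes, zero at the start; "ft_torque": the same for the moment, N m; "gripper_width": opening from 0.0 (shut) to 1.0 (fully open); "grasp_force": force on a finger pad.
Only numpy, scipy, OpenCV 4.12 (cv2) and the standard library are available. Lean on these libraries where they do the work, as an engineer would, in place of code of your own. Each camera call takes 0.05 s, during which the arm holds its last target. There are 200 camera calls.

## Working session

There is one attempt and no reset: what is moved stays moved. The work goes in short steps, Python scripts to look and compute and a tool call to move; the robot and the scene stay as the last step left them, time stands still between calls to the robot, and variables do not carry over. Pictures are saved under pics/ and viewed, at most 10 in all, crops included, and the job is handed in when it is done.

Besides the shell and the picture viewer there is one more tool, called as name(argument=value, ...) on one line, values as JSON. play_rows: Moves the arm, as the interface text tells. Its arguments: {"type":"object","properties":{"commands":{"type":"array","items":{"type":"number","minimum":-1,"maximum":1}},"claw":{"type":"number"},"force":{"type":"number"}},"required":["commands"]}

```bash
mkdir -p pics; ls; cat > h.py <<'E'
import numpy as np, cv2
from bench import arm
def cloud(depth,cal,mask):
    v,u=np.nonzero(mask&(depth>0)); K=np.array(cal["camera_matrix"]);D=np.array(cal["dist_coeffs"])
    n=cv2.undistortPoints(np.c_[u,v].astype(np.float64)[:,None],K,D)[:,0]
    z=depth[v,u]; p=np.c_[n*z[:,None],z,np.ones(len(z))]
    return (p@np.linalg.inv(np.array(cal["view"])).T)[:,:3]
E
python3 - <<'E'
from h import *
ims=[]
for c in ["scene","side"]:
    im,d=arm.read_camera(c); cal=arm.get_calibration(c); ims.append(im.copy())
    for q in ["basket","lip_tip","green_cup","white_cup"]:
        for r in arm.silhouettes(c,q)[:4]:
            m=np.array(r["pixels"]); P=cloud(d,cal,m)
            if len(P)<5: continue
            b=im[m].mean(0).astype(int)
            print(c,q,round(r["confidence"],2),np.round(r["pixel"]),b,len(P),np.round(np.percentile(P,[3,97],axis=0),3).tolist())
cv2.imwrite("pics/a.png",cv2.resize(np.vstack(ims),(450,600*1) if 0 else (400,600)))
cv2.imwrite("pics/a.png",cv2.resize(ims[0],(800,600)));cv2.imwrite("pics/b.png",cv2.resize(ims[1],(800,600)))
print(arm.get_state()["tool_rot"],arm.get_state()["time"])
E
```

```text
pics
scene basket 0.92 [341. 221.] [100  64  52] 665 [[0.271, 0.218, -0.0], [0.363, 0.273, 0.128]]
scene basket 0.68 [221. 208.] [ 57  92 120] 526 [[0.515, -0.043, 0.002], [0.582, 0.031, 0.128]]
scene basket 0.67 [340. 295.] [97 58 46] 650 [[0.455, 0.352, 0.002], [0.49, 0.424, 0.128]]
scene lip_tip 0.97 [221. 212.] [ 59  94 121] 565 [[0.515, -0.05, 0.001], [0.582, 0.032, 0.128]]
scene lip_tip 0.92 [346. 224.] [99 61 49] 610 [[0.296, 0.223, 0.001], [0.362, 0.274, 0.128]]
scene lip_tip 0.82 [345. 300.] [96 56 44] 600 [[0.455, 0.354, 0.004], [0.49, 0.423, 0.128]]
scene green_cup 0.59 [186. 144.] [69 86 65] 193 [[0.473, -0.276, 0.01], [0.562, -0.177, 0.119]]
scene green_cup 0.56 [229. 122.] [21 23 97] 1515 [[0.264, -0.305, 0.006], [0.397, -0.175, 0.116]]
scene green_cup 0.56 [260. 155.] [ 27  67 131] 2599 [[0.29, -0.125, 0.005], [0.424, 0.008, 0.117]]
scene white_cup 0.94 [287. 264.] [120 128 135] 3344 [[0.464, 0.178, 0.004], [0.597, 0.309, 0.117]]
side basket 0.75 [211. 198.] [ 52 108 138] 798 [[0.515, -0.065, -0.0], [0.583, 0.032, 0.126]]
side basket 0.63 [309. 270.] [125  79  53] 960 [[0.294, 0.162, -0.001], [0.36, 0.274, 0.126]]
side lip_tip 0.79 [249. 324.] [123  74  45] 730 [[0.455, 0.351, 0.011], [0.489, 0.425, 0.126]]
side lip_tip 0.7 [212. 196.] [ 58 110 139] 865 [[0.516, -0.08, -0.001], [0.585, 0.032, 0.125]]
side green_cup 0.97 [212. 133.] [ 89 117  85] 2396 [[0.474, -0.312, 0.015], [0.598, -0.176, 0.115]]
side green_cup 0.83 [282. 174.] [  3  84 166] 2915 [[0.294, -0.127, 0.013], [0.42, 0.009, 0.115]]
side green_cup 0.68 [287. 126.] [ 12  17 121] 1825 [[0.264, -0.312, 0.02], [0.395, -0.175, 0.116]]
side white_cup 0.97 [221. 268.] [143 158 165] 4415 [[0.466, 0.177, 0.004], [0.591, 0.311, 0.115]]
[-2.06018379e-05  7.07097108e-01  7.07116454e-01 -3.08329576e-05] 0.5
```

View pics/a.png

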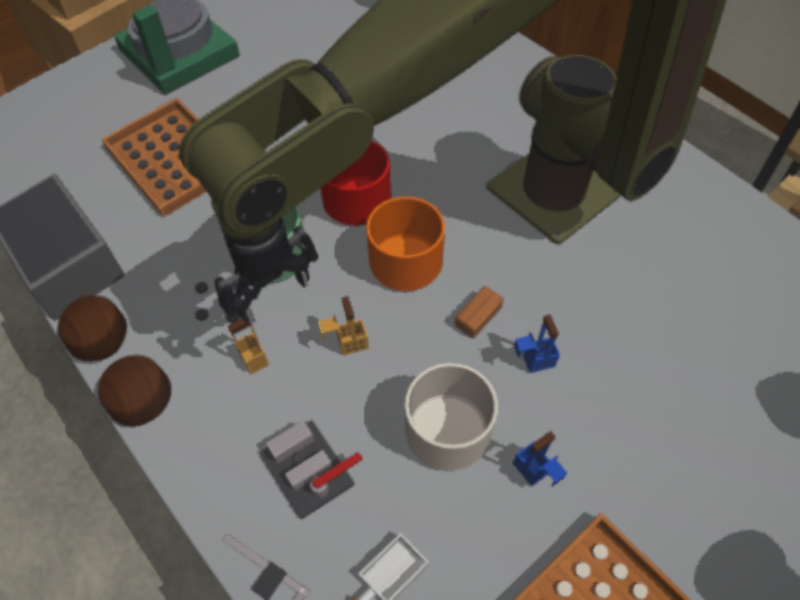

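View pics/b.png

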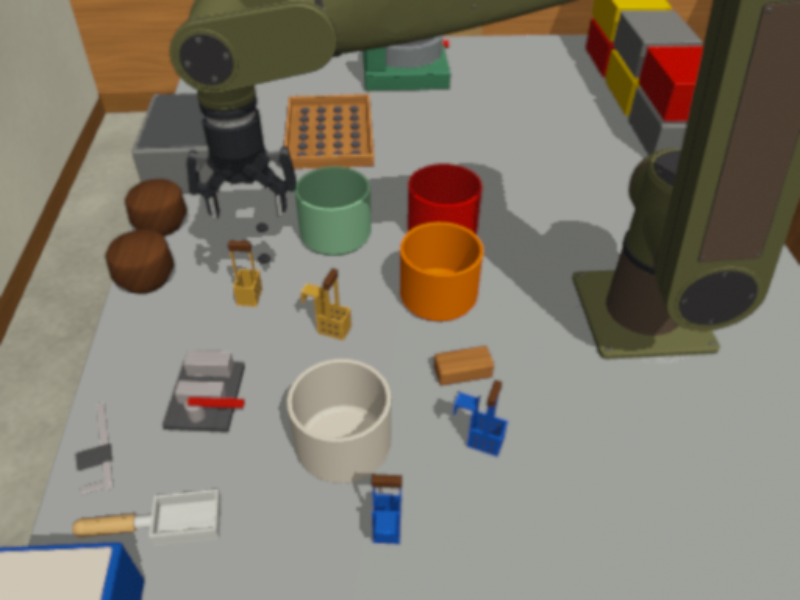

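The scene picture shows the lipped brass basket at (345,330) with its lip toward the upper left, the plain one at (250,350), the white cup at (450,415) and the green cup partly hidden behind the gripper. The side picture shows the green cup clearly at (333,210) and the lipped basket at (332,305).

```bash
python3 - <<'E'
from h import *
from scipy.optimize import least_squares
def circ(P):
    f=lambda c: np.hypot(P[:,0]-c[0],P[:,1]-c[1])-c[2]
    r=least_squares(f,[*np.mean(P[:,:2],0),.067],loss="soft_l1",f_scale=.002); return r.x.round(4)
tops=[];lips=[]
for c in ["scene","side"]:
    im,d=arm.read_camera(c); cal=arm.get_calibration(c)
    P=cloud(d,cal,np.ones(d.shape,bool))
    B=P[(abs(P[:,0]-.548)<.06)&(abs(P[:,1])<.06)]
    t=B[(B[:,2]>.105)&(B[:,2]<.14)]; l=B[(B[:,2]>.07)&(B[:,2]<.092)]
    lo=B[(B[:,2]>.006)&(B[:,2]<.05)]
    for n,q in (("bar",t),("lip",l),("box",lo)):
        print(c,n,len(q),q.mean(0).round(4),np.percentile(q,[2,98],axis=0).round(3).tolist())
    tt=t[:,:2]-t[:,:2].mean(0); w,V=np.linalg.eigh(np.cov(tt.T)); print("baraxis",V[:,1],np.sqrt(w))
    for q in ["green_cup","white_cup"]:
        for r in arm.silhouettes(c,q)[:4]:
            m=np.array(r["pixels"]);b=im[m].mean(0)
            if b[2]>1.2*b[1]: continue
            C=cloud(d,cal,m); C=C[C[:,2]>.109]
            if len(C)>15: print(c,q,circ(C),len(C),np.percentile(C[:,2],98).round(3))
E
```

```text
scene bar 82 [0.5416 0.0126 0.1245] [[0.531, -0.008, 0.108], [0.552, 0.027, 0.13]]
scene lip 125 [ 0.5689 -0.0017  0.0834] [[0.545, -0.02, 0.072], [0.59, 0.026, 0.088]]
scene box 295 [0.5399 0.0114 0.0274] [[0.505, -0.021, 0.006], [0.569, 0.035, 0.048]]
baraxis [0.41189569 0.911231  ] [0.00361804 0.01203038]
scene green_cup [-3.917   2.7811  5.3211] 42 0.328
side bar 97 [0.5398 0.0132 0.1215] [[0.528, -0.006, 0.107], [0.55, 0.028, 0.128]]
side lip 162 [5.632e-01 4.000e-04 8.100e-02] [[0.53, -0.019, 0.071], [0.589, 0.026, 0.09]]
side box 389 [0.5391 0.0137 0.0295] [[0.512, -0.011, 0.007], [0.567, 0.034, 0.048]]
baraxis [0.45609889 0.8899291 ] [0.00365877 0.01209913]
side white_cup [0.5282 0.2431 0.0667] 623 0.117
```

play_rows(commands=[-0.548, 0.0625, 0, -0.018, -0.548, 0.0625, 0, -0.018, -0.548, 0.0625, 0, -0.018, -0.548, 0.0625, 0, -0.018, 0, 0, 0, 0, 0, 0, 0, 0], claw=-0.2, force=40)

```text
time: 1.4
eef_pos: [0.5405, 0.0125, 0.2317]
tool_rot: [0.0, 0.847, 0.531, 0.001]
wrist_force: [0.1, 0.4, -0.1]
gripper_width: 0.6
grasp_force: 0.0
```

```bash
python3 - <<'E'
from h import *
from scipy.optimize import least_squares
s=arm.get_state(); print(s["eef_pos"],s["tool_rot"],s["time"])
im,d=arm.read_camera("wrist"); cal=arm.get_calibration("wrist"); cv2.imwrite("pics/w.png",im)
P=cloud(d,cal,d>0)
B=P[(abs(P[:,0]-.548)<.06)&(abs(P[:,1])<.06)]
for a,b in ((.108,.14),(.074,.092)):
    t=B[(B[:,2]>a)&(B[:,2]<b)]
    if len(t)>9: print(len(t),t.mean(0).round(4),cv2.minAreaRect((t[:,:2]*1000).astype(np.float32)))
for c in ["side","scene"]:
    im,d=arm.read_camera(c); P=cloud(d,arm.get_calibration(c),d>0)
    hsv=cv2.cvtColor(im,cv2.COLOR_BGR2HSV); m=(hsv[...,0]>45)&(hsv[...,0]<85)&(hsv[...,1]>40)
    C=cloud(d,arm.get_calibration(c),m)
    C=C[(C[:,2]>.015)&(C[:,2]<.125)&(np.hypot(C[:,0]-.535,C[:,1]+.243)<.1)]
    top=C[C[:,2]>.111]; 
    # fit: outer-face points (radius .070) vs rim
    f=lambda q:np.hypot(top[:,0]-q[0],top[:,1]-q[1])-.067
    r=least_squares(f,[.535,-.243],loss="soft_l1",f_scale=.002); print(c,len(C),len(top),r.x.round(4),np.abs(r.fun).mean(),np.percentile(C,[1,99],axis=0).round(3).tolist())
E
```

```text
[0.54050494 0.01248676 0.2317493 ] [4.21107071e-04 8.47325993e-01 5.31072685e-01 5.36379163e-04] 1.4
623 [0.5404 0.0106 0.1244] ((539.5797119140625, 8.842695236206055), (37.81642150878906, 11.960901260375977), 65.98897552490234)
825 [ 0.5708 -0.0041  0.0822] ((560.931640625, -0.7362632751464844), (35.54124069213867, 54.931846618652344), 65.5595932006836)
side 1293 73 [ 0.5367 -0.2439] 0.0017843905758200833 [[0.47, -0.311, 0.016], [0.601, -0.174, 0.116]]
scene 1975 299 [ 0.5379 -0.2446] 0.0020211509506438733 [[0.473, -0.311, 0.017], [0.606, -0.176, 0.118]]
```

View pics/w.png

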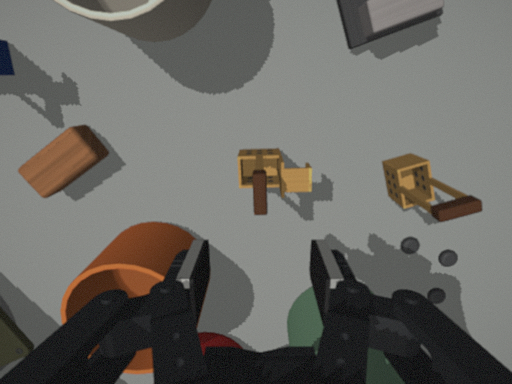

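The wrist picture shows the grip bar at (260,193) with the lip to its right at (295,180), in line with the fingers' closing direction.

play_rows(commands=[0, -0.05, -0.6, 0.004, 0, 0, -0.8, 0, 0, 0, -0.7, 0, 0, 0, -0.3, 0, 0, 0, -0.18, 0, 0, 0, 0, 0, 0, 0, 0, 0])

```text
time: 2.25
eef_pos: [0.5418, 0.0099, 0.1041]
tool_rot: [0.001, 0.841, 0.541, 0.001]
wrist_force: [0.2, 0.2, 0.6]
gripper_width: 0.598
grasp_force: 0.0
```

play_rows(commands=[0, 0, 0, 0, 0, 0, 0, 0, 0, 0, 0, 0, 0, 0, 0, 0, 0, 0, 0, 0, 0, 0, 0, 0, 0, 0, 0, 0], claw=1, force=50)

```text
time: 2.95
eef_pos: [0.5411, 0.01, 0.1035]
tool_rot: [0.0, 0.841, 0.541, 0.001]
wrist_force: [-0.7, 0.7, 5.8]
gripper_width: 0.126
grasp_force: 49.8
```

play_rows(commands=[0, 0, 0.3, 0, 0, 0, 0.7, 0, 0, 0, 0.8, 0, 0, 0, 0.7, 0, 0, 0, 0.5, 0, 0, 0, 0, 0])

```text
time: 3.55
eef_pos: [0.5425, 0.0097, 0.2577]
tool_rot: [0.003, 0.841, 0.541, 0.004]
wrist_force: [0.0, -0.4, -1.2]
gripper_width: 0.128
grasp_force: 48.9
```

play_rows(commands=[0.03, -0.34, 0, 0, 0.06, -0.6, 0, 0, 0.06, -0.65, 0, 0, 0.06, -0.65, 0, 0, 0.06, -0.65, 0, 0, 0.06, -0.65, 0, 0, 0.06, -0.65, 0, 0, 0.05, -0.65, 0, 0, 0.05, -0.5, 0, 0, 0, 0, 0, 0, 0, 0, 0, 0])

```text
time: 4.65
eef_pos: [0.5639, -0.2569, 0.2499]
tool_rot: [-0.002, 0.841, 0.541, -0.001]
wrist_force: [-0.0, 0.3, -2.9]
gripper_width: 0.131
grasp_force: 48.9
```

```bash
python3 - <<'E'
from h import *
from scipy.optimize import least_squares
s=arm.get_state(); print(s["eef_pos"],s["tool_rot"],s["time"],s["gripper_width"])
fr=[]
for c in ["wrist","side","scene"]:
    im,d=arm.read_camera(c); cal=arm.get_calibration(c); fr.append(im.copy())
    hsv=cv2.cvtColor(im,cv2.COLOR_BGR2HSV); h=hsv[...,0]; m=(h>45)&(h<85)&(hsv[...,1]>40)
    C=cloud(d,cal,m); top=C[(C[:,2]>.110)&(C[:,2]<.124)&(np.hypot(C[:,0]-.537,C[:,1]+.244)<.09)]
    if len(top)>20:
        r=least_squares(lambda q:np.hypot(top[:,0]-q[0],top[:,1]-q[1])-.067,[.535,-.243],loss="soft_l1",f_scale=.002); print(c,"cup",len(top),r.x.round(4),np.abs(r.fun).mean())
    m=(h>12)&(h<32)&(hsv[...,1]>110)
    B=cloud(d,cal,m); B=B[(B[:,2]>.14)&(np.hypot(B[:,0]-.566,B[:,1]+.257)<.08)]
    if len(B)>20:
        xb=np.array([.91,-.415]); q=(B[:,:2]-s["eef_pos"][:2])@xb; y=(B[:,:2]-s["eef_pos"][:2])@[.415,.91]
        L=q>.028
        print(c,"basket",len(B),np.percentile(B,[1,99],axis=0).round(3).tolist(),"xb",np.percentile(q,[1,99]).round(4),"lip y",np.percentile(y[L],[2,98]).round(4) if L.sum()>5 else None,"z",np.percentile(B[L,2],[2,98]).round(3) if L.sum()>5 else None)
cv2.imwrite("pics/c.png",cv2.resize(np.hstack(fr[:2]),(800,300)))
E
```

```text
[ 0.56391219 -0.25688752  0.24986628] [-1.83923042e-03  8.41255244e-01  5.40634496e-01 -7.56865592e-04] 4.65 0.1310678733490053
wrist cup 2356 [ 0.5373 -0.2452] 0.0015809485587539424
wrist basket 6303 [[0.538, -0.286, 0.149], [0.612, -0.233, 0.273]] xb [-0.0238  0.0496] lip y [-0.0126  0.0107] z [0.21 0.23]
side cup 240 [ 0.5371 -0.2445] 0.001964426125394947
side basket 692 [[0.532, -0.283, 0.148], [0.613, -0.233, 0.443]] xb [-0.0319  0.0513] lip y [-0.0139  0.0248] z [0.207 0.447]
scene cup 289 [ 0.5382 -0.2451] 0.0018094839071612094
scene basket 499 [[0.538, -0.284, 0.151], [0.612, -0.231, 0.256]] xb [-0.024   0.0501] lip y [-0.012   0.0108] z [0.22  0.235]
```

View pics/c.png

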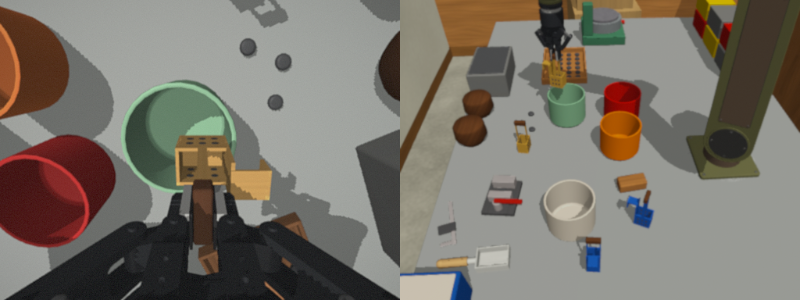

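The pictures show the basket held above the cup, box inside the rim at (202,160) in the wrist half, lip reaching over the right-hand rim at (250,180).

play_rows(commands=[0.03, -0.02, -0.2, 0, 0, 0, -0.4, 0, 0, 0, -0.5, 0, 0, 0, -0.5, 0, 0, 0, -0.3, 0, 0, 0, -0.1, 0, 0, 0, 0, 0, 0, 0, 0, 0])

```text
time: 5.6
eef_pos: [0.5672, -0.2583, 0.1538]
tool_rot: [0.001, 0.841, 0.541, 0.001]
wrist_force: [0.3, -0.0, -2.1]
gripper_width: 0.127
grasp_force: 48.9
```

play_rows(commands=[0, 0, -0.1, 0, 0, 0, -0.1, 0, 0, 0, -0.06, 0, 0, 0, 0, 0, 0, 0, 0, 0, 0, 0, 0, 0])

```text
time: 6.2
eef_pos: [0.5664, -0.2581, 0.1394]
tool_rot: [0.0, 0.841, 0.541, 0.0]
wrist_force: [0.6, 0.2, -1.6]
gripper_width: 0.129
grasp_force: 48.9
```

```bash
python3 - <<'E'
from h import *
fr=[arm.read_camera(c)[0].copy() for c in ("wrist","side")]
cv2.imwrite("pics/d.png",np.hstack([cv2.resize(fr[0],(400,300)),cv2.resize(fr[1][40:190,140:340],(400,300))]))
E
```

```text
(no output)
```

View pics/d.png

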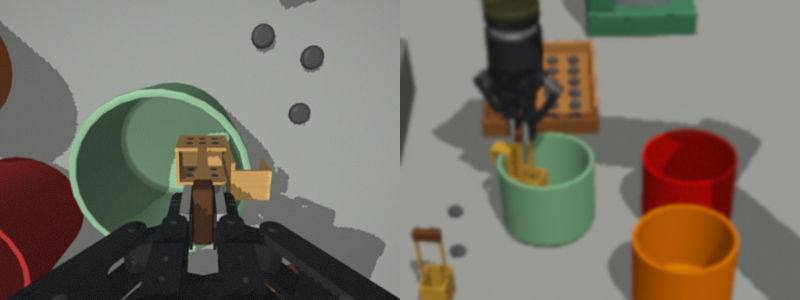

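The lip is over the rim, at (248,185) in the wrist half and (503,153) in the side crop, with the box inside the cup.

play_rows(commands=[0, 0, -0.04, 0, 0, 0, 0, 0, 0, 0, 0, 0])

```text
time: 6.6
eef_pos: [0.5668, -0.2582, 0.1385]
tool_rot: [0.001, 0.841, 0.541, 0.0]
wrist_force: [-1.4, 1.0, 4.8]
gripper_width: 0.129
grasp_force: 49.8
```

play_rows(commands=[0, 0, 0, 0, 0, 0, 0, 0, 0, 0, 0, 0, 0, 0, 0, 0, 0, 0, 0, 0, 0, 0, 0, 0], claw=-0.2)

```text
time: 7.2
eef_pos: [0.5664, -0.258, 0.1372]
tool_rot: [-0.0, 0.841, 0.541, -0.0]
wrist_force: [-0.8, -0.1, -0.4]
gripper_width: 0.599
grasp_force: 0.0
```

```bash
python3 - <<'E'
from h import *
fr=[arm.read_camera(c)[0].copy() for c in ("wrist","side")]
cv2.imwrite("pics/e.png",np.hstack([cv2.resize(fr[0],(400,300)),cv2.resize(fr[1][40:190,140:340],(400,300))]))
E
```

```text
(no output)
```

View pics/e.png

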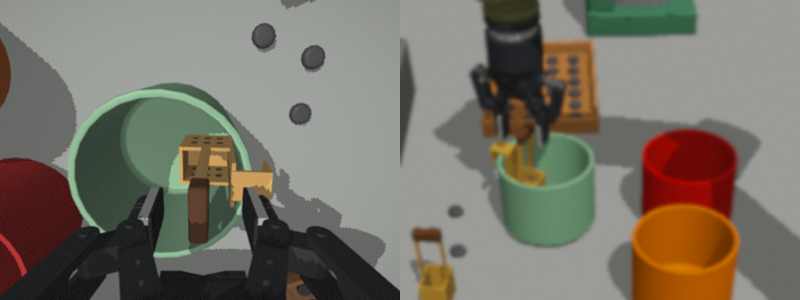

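The basket hangs with a slight lean. The bar at (198,210) is between the open fingers and clear of both, so I'll raise the arm straight up.

play_rows(commands=[0, 0, 0.1, 0, 0, 0, 0.2, 0, 0, 0, 0.5, 0, 0, 0, 0.7, 0, 0, 0, 0.7, 0, 0, 0, 0.5, 0, 0, 0, 0, 0, 0, 0, 0, 0])

```text
time: 8.1
eef_pos: [0.5666, -0.2581, 0.2735]
tool_rot: [0.001, 0.841, 0.541, 0.0]
wrist_force: [0.6, -0.0, -1.2]
gripper_width: 0.604
grasp_force: 0.0
```

```bash
python3 - <<'E'
from h import *
fr=[]
for c in ("wrist","side"):
    im,d=arm.read_camera(c); cal=arm.get_calibration(c); fr.append(im.copy())
    hsv=cv2.cvtColor(im,cv2.COLOR_BGR2HSV); h=hsv[...,0]
    B=cloud(d,cal,(h>12)&(h<32)&(hsv[...,1]>110)); B=B[(B[:,2]<.2)&(np.hypot(B[:,0]-.566,B[:,1]+.257)<.07)]
    print(c,len(B),np.percentile(B,[1,99],axis=0).round(3).tolist())
cv2.imwrite("pics/f.png",np.hstack([cv2.resize(fr[0],(400,300)),cv2.resize(fr[1][40:190,140:340],(400,300))]))
E
```

```text
wrist 1940 [[0.542, -0.289, 0.032], [0.612, -0.236, 0.154]]
side 373 [[0.544, -0.303, 0.055], [0.614, -0.238, 0.16]]
```

View pics/f.png

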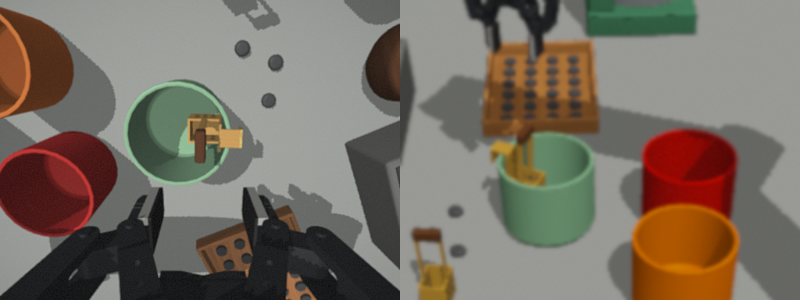

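The basket hangs on the green rim with its lip outside, at (232,137) in the wrist half, and the gripper is clear of it.

```bash
python3 -c "
from bench import arm
print(arm.close_job())"
```

```text
the job is handed in; nothing more can be done
None
```

The lipped brass basket is hanging inside the green cup with its lip hooked over the rim, the gripper is clear, and the job was handed in at about 8 s; no verdict was returned.

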